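# Dock the tube rack in its corner bracket by pushing

### The arm

A 7-joint arm with a two-finger parallel gripper is mounted at the origin on a cart in front of the work surface, level with it; the furniture and walls round the work are solid. World frame = base frame: x ahead of the robot, y to its left, z up, the work surface at z = 0. Lengths are in m, angles in rad, forces in N, time in s.
With the tool pointing down it reaches from about 0.4 to 0.875 m from the base axis. Payload 19.3 kg.
Tool frame: the origin (TCP) lies midway between the tips of the shut fingers; the grasp point (between the pads) lies robot.grip_depth behind it (robot.grip_depth is the distance from the TCP to the grasp point, in m); z points along the fingers, y is the direction in which the jaws open and shut (so a half turn about z gives the same grasp; the last joint's range is limited). The gripper opens to 85 mm and grips with 20 to 120 N. Pads are 22 mm wide; open, the fingers measure 114 mm over their backs; the gripper's body (76 mm by 85 mm) begins 54 mm behind the grasp point. The pads swing forward as they close: fully open they stand 13 mm farther back than shut.
Start: joints at [1.04, 0.521, -0.036, 1.599, 0.021, 1.021, -0.113], TCP at [0.278, -0.56, 0.231] pointing down, gripper open.
Joint ranges: [-2.91, 2.91], [-0.3, 2.13], [-1.5, 1.42], [0.17, 2.43], [-1.26, 4.41], [0.16, 1.93], [-2.52, 2.52]. Speed limits (rad/s): [1.89, 1.89, 2.39, 2.39, 3.01, 3.01, 3.01].

### API

Orientations are given as a unit quaternion [w, x, y, z].
In Python, from station import robot, cams, job, spotter gives the robot as it stands.
- The arm moves only by the tool carry_out, never from a script. Its argument "commands" is a list of rows, each a list of 7 numbers: the shift along the tool's x, y, z in m, then the turn, a rotation vector about the tool's x, y, z in degrees, then the closure in counts, from 0 (fully open) to 255 (shut). In form: [[dx, dy, dz, wx, wy, wz, hand], ...]. A call has 1 to 8 rows; each row shifts and turns the commanded pose from where the row before left it, along the tool's axes as they then stand; what a row does not reach is not made up. A row lasts 1/10 s, in which the tool goes at most 50 mm and 8.59 degrees, less where a joint would pass 70% of its speed; a pose out of reach is approached as far as the arm can. A call with a gripper value outside its range is refused whole. The fingers move at their own pace and stop on an object; "newtons" is the grip in N (left out, the last holds). Time passes only in rows, so rows that do not move let the fingers close. It gives the time, the measured TCP pose, the force and the opening at its end, in the units of the state.
- robot.read_state(): the state, without advancing time (a new reading comes with each control period).
- cams.grab_frame(name): name is "side" or "top" or "wrist"; returns a dict with "pixels" (384x512x3 uint8, blue, green, red), "camera_matrix" (3x3 intrinsics, pixels), "R" (3x3) and "t" (3): a world point X has camera coordinates R X + t. Camera axes: x right, y down, z forward; pixel columns grow to the right and rows downward; lengths in m; the calibration is good to about 2 mm. A picture is of the moment at which its call begins. There is no depth.
- job.hand_in(): hands the job in, once; it reports no verdict.
Trained networks look in a picture, given as the dict that the camera call returned (one of the last four; its "shot" number tells which), for a name from the list of things; names that differ only in an ending like _2 or _b are one class to them, and where a whole thing is asked for, a point or a joint stands for the part that bears it (a point fixed in the world has none). Each returns a list of dicts, best first, with "p" (0 to 1); they miss things now and then, are a little off and sometimes report something else, mostly with a low value. They report only what shows in the picture. A call takes as long as a camera call.
- spotter.boxes_of(picture, query): "bbox" ([left, top, right, bottom] in pixels, round what is visible of it).
- spotter.mark_of(picture, query): "at" ([column, row] in pixels: a listed point, or the origin of a listed thing).
The state is a dict: "clock": time; "joints": joint angles; "joint_vel": joint speeds; "effort": joint torques, N m; "ee_pos": TCP position; "ee_rot": TCP orientation; "ft_force": force on the tool from outside, world axes, zero at the start; "torque": the same for the moment, N m; "gripper_width": finger opening in m.
Only numpy, scipy, OpenCV 4.12 (cv2) and the standard library are available. Lean on these libraries where they do the work, as an engineer would, in place of code of your own. Each camera call takes 0.05 s, during which the arm holds its last target. There are 200 camera calls.

### The job

Slide the blue tube rack over the bench into the corner of the L-shaped dark steel bracket, so that one long side lies flush along the long fence and its end is right up against the short end stop. Only push it, gently, with the fingertips or the outside of the fingers: do not grip it, tip it or lift it off the bench. Leave the two small vials and the reagent bottle standing where they are.

Things in the scene. Friction and masses are not known exactly. Their poses are not given: they have to be found in the camera images.
- rack_center (a point): middle of the loose blue microtube rack, 20 mm above its underside. 62 mm (own x) by 200 mm (own y); top plate 40 mm, tube lids 47 mm above the bench; 0.13 to 0.27 kg. Long sides are solid only at the bottom plate (0-3 mm) and top plate (36-40 mm); ends are walls. It slides flat when pushed by fingers pointing down, tips 5 to 15 mm above the bench. Either long side may lie on the fence
- dock: L-shaped dark steel bracket fixed to the bench, bars 26 mm high, 12 mm thick. Origin: inner corner, bench height. Inner face of the long fence: from the origin 230 mm along own -y, facing -x (the robot). Inner face of the end stop: 75 mm along own -x, facing -y (to the robot's right). Docked rack centre: x -31, y -100 mm, rack y parallel to bracket y. Screw ears 8 mm high lie outside the corner
- red_vial_center (a point): middle of the small glass vial with the red cap, 22 mm across, 51 mm tall, standing loose left of the end stop; to be left alone
- black_vial_center (a point): middle of the small glass vial with the black cap, 22 mm across, 51 mm tall, standing loose behind the long fence; to be left alone
- reagent_bottle_center (a point): middle of the reagent bottle with the black cap, 49 mm across, 94 mm tall, standing loose beyond the bracket; to be left alone

How it is judged:
By the outcome, as a careful person would: the job done as asked, in the order asked, and still so for the second after the job is handed in, with the robot touching nothing.
It also fails if it takes over 45 s, if anything falls off the work surface, if the arm or the gripper's body presses on something with over 40 N, if the wrist force passes 120 N, or if a joint passes its speed limit or range.

## Working session

There is one attempt and no reset: what is moved stays moved. The work goes in short steps, Python scripts to look and compute and a tool call to move; the robot and the scene stay as the last step left them, time stands still between calls to the robot, and variables do not carry over. Pictures are saved under pics/ and viewed, about 8 in all and at most 12, crops included, and the job is handed in when it is done.

Besides the shell and the picture viewer there is one more tool, called after "Emit:" by a JSON object that holds its "method" and its "body". carry_out: Moves the arm, as the interface text tells. Its arguments: {"type":"object","properties":{"commands":{"type":"array"},"newtons":{"type":"number"}},"required":["commands"]}

```bash
mkdir -p pics
cat > h.py <<'E'
import numpy as np, cv2
from station import robot, cams, job, spotter
def ray(f,px):
    K,R,t=map(np.array,(f["camera_matrix"],f["R"],f["t"]))
    d=R.T@np.linalg.inv(K)@np.array([px[0],px[1],1.]); return -R.T@t,d
def atz(f,px,z):
    c,d=ray(f,px); return c+d*(z-c[2])/d[2]
def proj(f,X):
    K,R,t=map(np.array,(f["camera_matrix"],f["R"],f["t"])); p=K@(R@np.array(X,float)+t); return p[:2]/p[2]
Z=dict(rack_center=.02,dock=0,red_vial_center=.0255,black_vial_center=.0255,reagent_bottle_center=.047)
E
cat > look.py <<'E'
from h import *
import sys
ims=[]
for n in ["top","side"]:
    f=cams.grab_frame(n); ims.append(f["pixels"].copy())
    for q,z in Z.items():
        for m in spotter.mark_of(f,q)[:2]: print(n,q,round(m["p"],2),np.round(m["at"],1),np.round(atz(f,m["at"],z),3))
s=robot.read_state(); print(s["clock"],np.round(s["ee_pos"],4),np.round(s["ee_rot"],4),s["ft_force"],s["gripper_width"])
for n,i in zip(["top","side"],ims): cv2.imwrite(f"pics/{sys.argv[1]}_{n}.png",cv2.resize(i,(800,600),interpolation=cv2.INTER_CUBIC))
E
python3 look.py a; python3 -c "from h import *;print(robot.grip_depth)"
```

```text
top rack_center 0.55 [337.3 275.9] [ 0.501 -0.249  0.02 ]
top dock 0.85 [249.4 196.9] [ 0.653 -0.084  0.   ]
top dock 0.64 [315.5 159.5] [ 0.727 -0.214  0.   ]
top red_vial_center 0.59 [212.3 201.9] [ 0.64  -0.014  0.025]
top black_vial_center 0.57 [318.6 159.2] [ 0.722 -0.217  0.025]
top reagent_bottle_center 0.82 [247.9 133. ] [ 0.768 -0.082  0.047]
side rack_center 0.93 [204.5 248.4] [ 0.495 -0.258  0.02 ]
side dock 0.68 [245.9 209.1] [ 0.64 -0.1   0.  ]
side red_vial_center 0.6 [227.1 184.2] [ 0.635 -0.016  0.026]
side reagent_bottle_center 0.18 [202.4 249.1] [ 0.475 -0.306  0.047]
0.6 [ 0.2779 -0.5598  0.2313] [-0.      0.9736  0.2283 -0.    ] [ 0.55357033  0.83600016 -0.01569375] 0.08526035036051786
0.0187
```

View pics/a_top.png

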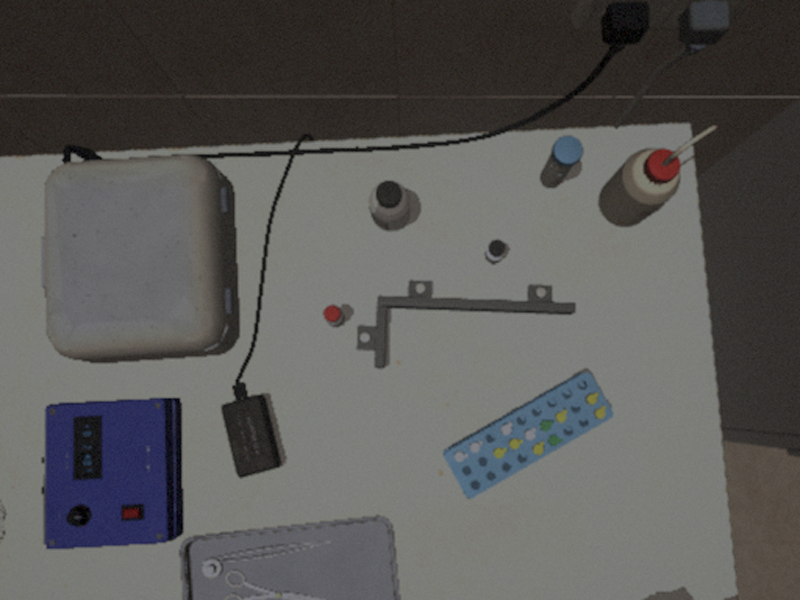

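View pics/a_side.png

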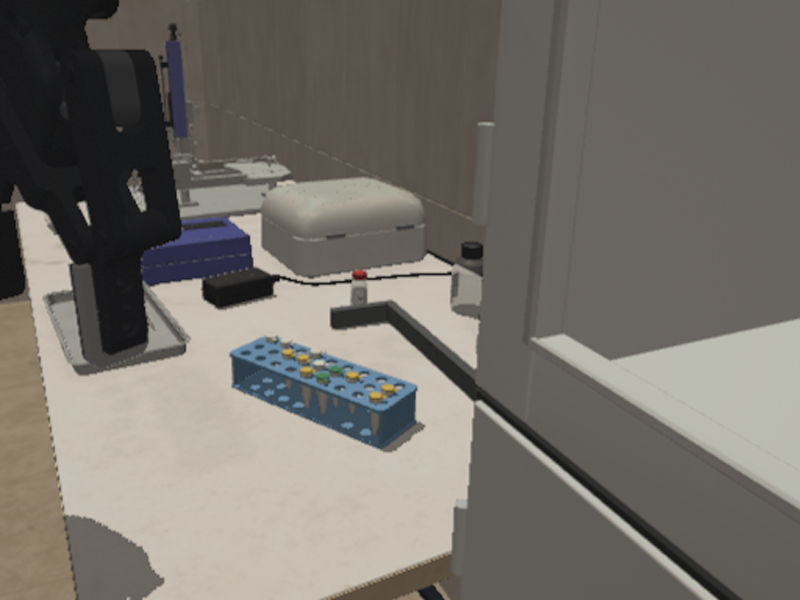

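The top view (800x600) shows the rack centred near (528,433), turned about 30° from the fence. The bracket's inner corner is near (388,307), the fence runs right to (575,310), and the stop runs down to (380,365). The red vial is at (333,315), the black vial at (496,250) and the bottle at (390,200). The side view agrees.

Next I'll measure the rack and bracket precisely.

```bash
cat > meas.py <<'E'
from h import *
# undistorted metric top-down map at height z: 1 mm px; col=(0.15 - y)*1000, row=(0.95-x)*1000
def metric(f,z):
    g=np.array([[.95,.15],[.95,-.55],[.25,-.55],[.25,.15]])
    src=np.float32([proj(f,[x,y,z]) for x,y in g]); dst=np.float32([[(.15-y)*1000,(.95-x)*1000] for x,y in g])
    return cv2.warpPerspective(f["pixels"],cv2.getPerspectiveTransform(src,dst),(700,700),flags=cv2.INTER_CUBIC)
def xy(p): return np.array([.95-p[1]/1000,.15-p[0]/1000])
def rack(f):
    m=metric(f,.04); h=cv2.cvtColor(m,cv2.COLOR_BGR2HSV)
    k=cv2.inRange(h,(95,90,60),(112,255,255)); k=cv2.morphologyEx(k,cv2.MORPH_CLOSE,np.ones((15,15)))
    k[:330]=0 if False else k[:330]
    cs=[c for c in cv2.findContours(k,0,2)[0] if 6000<cv2.contourArea(c)<20000]
    c=max(cs,key=cv2.contourArea); b=cv2.boxPoints(cv2.minAreaRect(c))
    P=np.array([xy(p) for p in b]); e=[P[1]-P[0],P[2]-P[1]]; L=max(e,key=np.linalg.norm); L=L*np.sign(L[1])
    return P.mean(0),np.degrees(np.arctan2(-L[0],L[1])),sorted(np.linalg.norm(v) for v in e),P   # yaw: rack y axis from world y
if __name__=="__main__":
    f=cams.grab_frame("top"); c,a,l,P=rack(f); print("rack",c.round(4),"yaw",round(a,2),np.round(l,4)); print(P.round(3))
    m=metric(f,.026); g=m.max(2); cv2.imwrite("pics/dock_m.png",cv2.resize(m[200:400,130:430],(800,533),interpolation=cv2.INTER_CUBIC))
    k=(g<85).astype(np.uint8)*255
    n,lab,st,ce=cv2.connectedComponentsWithStats(k)
    for i in range(1,n):
        if st[i][4]>800: print(st[i],xy(ce[i]).round(3))
E
python3 meas.py
```

```text
rack [ 0.5001 -0.2472] yaw 29.23 [0.0614 0.1967]
[[ 0.479 -0.146]
 [ 0.575 -0.318]
 [ 0.521 -0.348]
 [ 0.425 -0.176]]
[     0      0    700    503 104612] [ 0.803 -0.234]
[ 420  100   51   51 1281] [ 0.82  -0.292]
[ 492  101  101   99 3191] [ 0.783 -0.376]
[ 211  142   60   63 2304] [ 0.777 -0.09 ]
[ 195  267  265  106 5792] [ 0.645 -0.158]
[    0   569   700   131 41226] [ 0.28  -0.195]
```

View pics/dock_m.png

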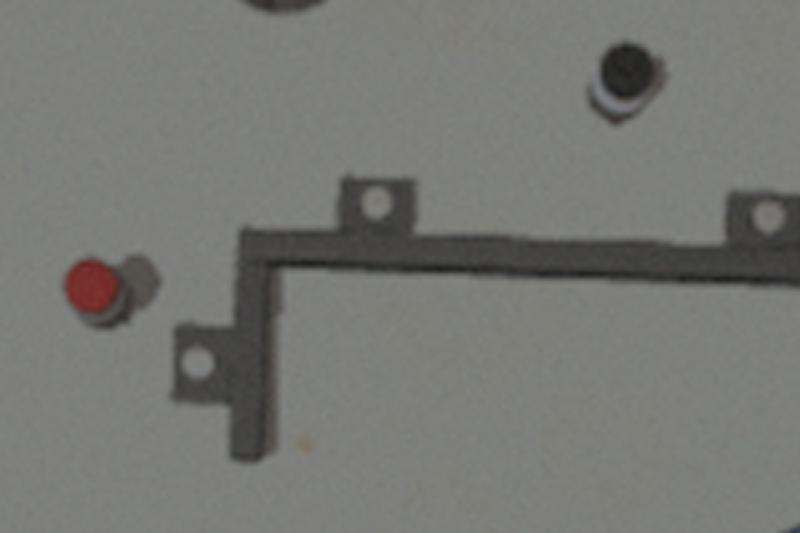

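Rack centre is (0.500,-0.247) with yaw 29.2°. The bracket's inner corner is about (0.651,-0.081) with yaw about -2°. I'll straddle the long side with the open fingers as a two-point pusher, swing the rack parallel to the fence, then push its end.

Emit:
{"method": "carry_out", "body": {"commands": [[0.033,-0.022,0.012,0,0,-0.4,0],[0.033,-0.022,0.012,0,0,-0.4,0],[0.033,-0.022,0.012,0,0,-0.4,0],[0.033,-0.022,0.012,0,0,-0.4,0],[0.033,-0.022,0.012,0,0,-0.4,0],[0.033,-0.022,0.012,0,0,-0.4,0],[0.033,-0.022,0.012,0,0,-0.4,0],[0.033,-0.022,0.012,0,0,0,0]]}}

```text
clock: 1.45
ee_pos: [0.4299, -0.2797, 0.1351]
ee_rot: [0.0, 0.968, 0.252, 0.0]
ft_force: [0.6, -0.0, -0.0]
gripper_width: 0.0853
```

Emit:
{"method": "carry_out", "body": {"commands": [[0,0,0.035,0,0,0,0],[0,0,0.035,0,0,0,0],[0,0,0.03,0,0,0,0],[0,0,0.025,0,0,0,0],[0,0,0.013,0,0,0,0],[0,0,0,0,0,0,0]]}}

```text
clock: 2.05
ee_pos: [0.4287, -0.2806, -0.0038]
ee_rot: [-0.001, 0.968, 0.252, -0.001]
ft_force: [0.2, -1.0, 0.1]
gripper_width: 0.0855
```

```bash
python3 look.py b | tail -1; python3 -c "
from h import *
w=cams.grab_frame('wrist')['pixels'];s=cv2.imread('pics/b_side.png');cv2.imwrite('pics/b.png',np.hstack([cv2.resize(w,(400,300)),cv2.resize(s,(400,300))]))"
```

```text
2.65 [ 0.4294 -0.2811 -0.0025] [1.000e-04 9.677e-01 2.521e-01 1.000e-04] [1.05869006 0.10273217 0.8495859 ] 0.08527347333544961
```

View pics/b.png

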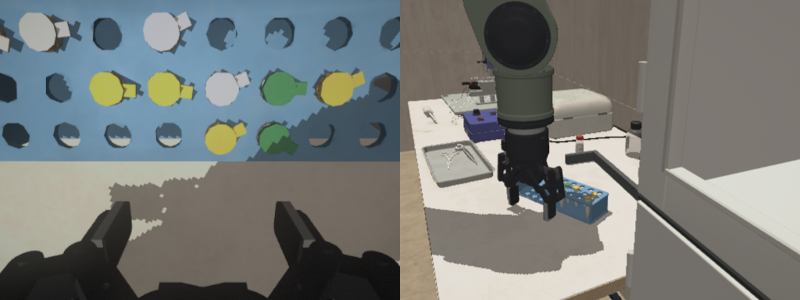

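The rack edge is parallel to the open fingers in the wrist view (edge at row ~160), with about 35 mm of gap. Next I'll approach and start the arc push.

Emit:
{"method": "carry_out", "body": {"commands": [[0.012,0,0,0,0,0,0],[0.012,0,0,0,0,0,0],[0.008,0,0,0,0,0,0],[0.008,-0.0015,0,0,0,2,0],[0.008,-0.0015,0,0,0,2,0],[0.008,-0.0015,0,0,0,2,0],[0.008,-0.0015,0,0,0,2,0],[0.008,-0.0015,0,0,0,2,0]]}}

```text
clock: 3.5
ee_pos: [0.4907, -0.2409, -0.0028]
ee_rot: [-0.0, 0.986, 0.166, -0.0]
ft_force: [-2.9, -2.2, 2.2]
gripper_width: 0.0854
```

```bash
cat > both.py <<'E'
from h import *
import sys
ims=[cv2.resize(cams.grab_frame(n)['pixels'],(400,300),interpolation=cv2.INTER_AREA) for n in ("wrist","top")]
cv2.imwrite(f'pics/{sys.argv[1]}.png',np.hstack(ims))
s=robot.read_state(); print(s["clock"],s["ee_pos"].round(4) if hasattr(s["ee_pos"],"round") else s["ee_pos"],s["ft_force"])
E
python3 both.py c
```

```text
3.6 [ 0.4915 -0.2404 -0.0028] [ 0.20397432 -0.40519213 -0.05965629]
```

View pics/c.png

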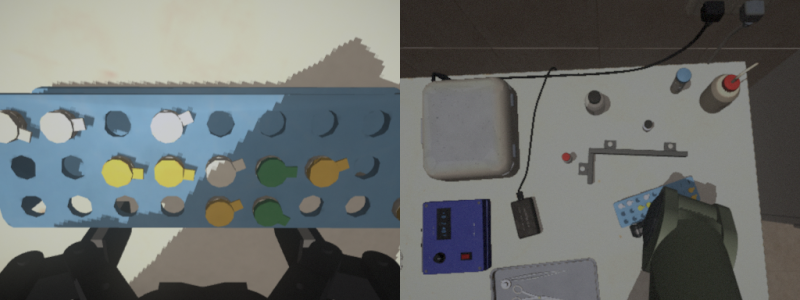

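The fingers are pushing the rack flush (edge at wrist row ~225), so I'll continue the arc.

Emit:
{"method": "carry_out", "body": {"commands": [[0.008,-0.0015,0,0,0,2.1,0],[0.008,-0.0015,0,0,0,2.1,0],[0.008,-0.0015,0,0,0,2.1,0],[0.008,-0.0015,0,0,0,2.1,0],[0.008,-0.0015,0,0,0,2.1,0],[0.008,-0.0015,0,0,0,2.1,0],[0.008,-0.0015,0,0,0,2.1,0],[0.008,-0.0015,0,0,0,2.1,0]]}}

```text
clock: 4.4
ee_pos: [0.5501, -0.2166, -0.0028]
ee_rot: [-0.0, 1.0, 0.021, -0.0]
ft_force: [-2.0, -0.2, 1.2]
gripper_width: 0.0856
```

```bash
python3 both.py d
```

```text
4.5 [ 0.5509 -0.2162 -0.0028] [ 0.33690747 -0.27416409 -0.22910656]
```

View pics/d.png

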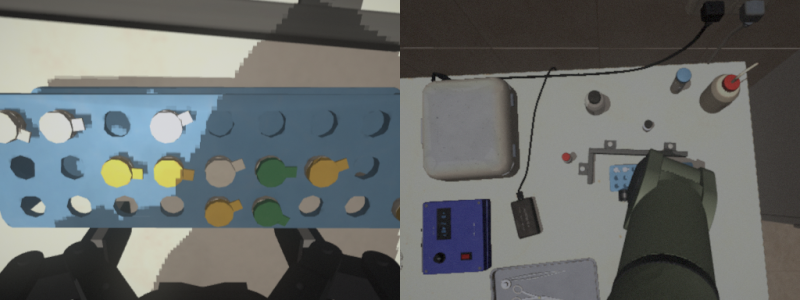

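The rack is square on the fingers. The fence edge still slopes about 4.5° in the wrist view, and the gap is about 23 mm.

Emit:
{"method": "carry_out", "body": {"commands": [[0.006,-0.001,0,0,0,1.5,0],[0.006,-0.001,0,0,0,1.5,0],[0.005,-0.001,0,0,0,1.4,0],[0.002,0,0,0,0,0,0],[0.002,0,0,0,0,0,0]]}}

```text
clock: 5.0
ee_pos: [0.5711, -0.2136, -0.0028]
ee_rot: [-0.0, 1.0, -0.017, -0.0]
ft_force: [-3.1, 0.1, 2.0]
gripper_width: 0.0854
```

Emit:
{"method": "carry_out", "body": {"commands": [[0.002,0,0,0,0,0,0],[0.001,0,0,0,0,0,0]]}}

```text
clock: 5.2
ee_pos: [0.5742, -0.2139, -0.0027]
ee_rot: [0.0, 1.0, -0.017, 0.0]
ft_force: [-1.8, 0.6, 0.0]
gripper_width: 0.0853
```

Emit:
{"method": "carry_out", "body": {"commands": [[0.001,0,0,0,0,0,0],[0,0,0,0,0,0,0]]}}

```text
clock: 5.4
ee_pos: [0.5748, -0.2138, -0.0028]
ee_rot: [-0.0, 1.0, -0.018, -0.0]
ft_force: [-3.4, 1.0, 1.1]
gripper_width: 0.0855
```

Contact isn't clear yet. I'll edge in until the force rises.

Emit:
{"method": "carry_out", "body": {"commands": [[0.001,0,0,0,0,0,0],[0.001,0,0,0,0,0,0]]}}

```text
clock: 5.6
ee_pos: [0.5749, -0.2139, -0.003]
ee_rot: [-0.0, 1.0, -0.018, -0.002]
ft_force: [-19.0, 3.7, 12.3]
gripper_width: 0.0852
```

Emit:
{"method": "carry_out", "body": {"commands": [[0.001,0,0,0,0,0,0],[0,0,0,0,0,0,0]]}}

```text
clock: 5.8
ee_pos: [0.5749, -0.2138, -0.003]
ee_rot: [-0.001, 1.0, -0.018, -0.003]
ft_force: [-22.5, 3.3, 15.5]
gripper_width: 0.0854
```

```bash
python3 both.py e
```

```text
5.9 [ 0.5749 -0.2138 -0.003 ] [-21.42864916   3.63131968  15.89964179]
```

View pics/e.png

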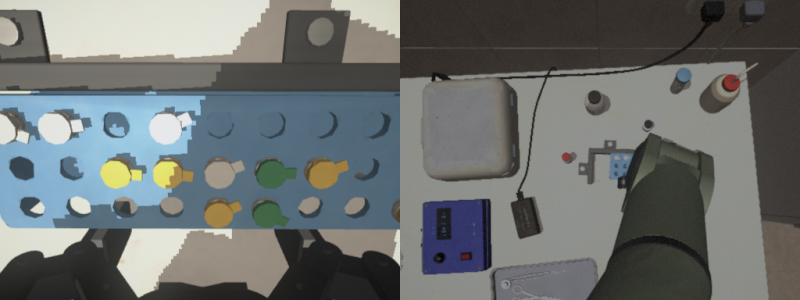

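The rack is flush along the fence (wrist rows 62–95, edges parallel) at about 22 N. I'll back off, lift and measure.

Emit:
{"method": "carry_out", "body": {"commands": [[-0.005,0,0,0,0,0,0],[-0.015,0,0,0,0,0,0],[-0.02,0,0,0,0,0,0],[-0.01,0,-0.03,0,0,0,128],[-0.02,0.03,-0.04,0,0,-8.5,255],[-0.02,0.04,-0.03,0,0,-8.5,255],[-0.02,0.04,-0.02,0,0,-8.5,255],[0,0.04,-0.01,0,0,-8.5,255]]}}

```text
clock: 6.7
ee_pos: [0.4994, -0.3626, 0.1251]
ee_rot: [0.002, 0.961, 0.277, 0.0]
ft_force: [1.3, 1.1, -0.2]
gripper_width: 0.0122
```

```bash
python3 meas.py | head -6; python3 -c "
from h import *
s=robot.read_state();print(s['joints'],s['ee_pos'],s['ee_rot'],s['gripper_width'],s['ft_force'])
f=cams.grab_frame('top')['pixels'][150:342,200:456];cv2.imwrite('pics/f.png',cv2.resize(f,(800,600),interpolation=cv2.INTER_CUBIC))"
```

```text
rack [ 0.6161 -0.2196] yaw -2.09 [0.0606 0.1953]
[[ 0.589 -0.121]
 [ 0.65  -0.123]
 [ 0.643 -0.318]
 [ 0.582 -0.316]]
[     0      0    700    700 198011] [ 0.593 -0.276]
[ 0.5829528   0.6366642  -0.06932994  1.69890446  0.06190892  0.80055665
 -0.51602196] [ 0.5024616  -0.36853915  0.12614917] [0.00385606 0.95959559 0.28135277 0.00143158] 0.004482251423162153 [-4.51486094 -2.9909839   1.01682963]
```

View pics/f.png

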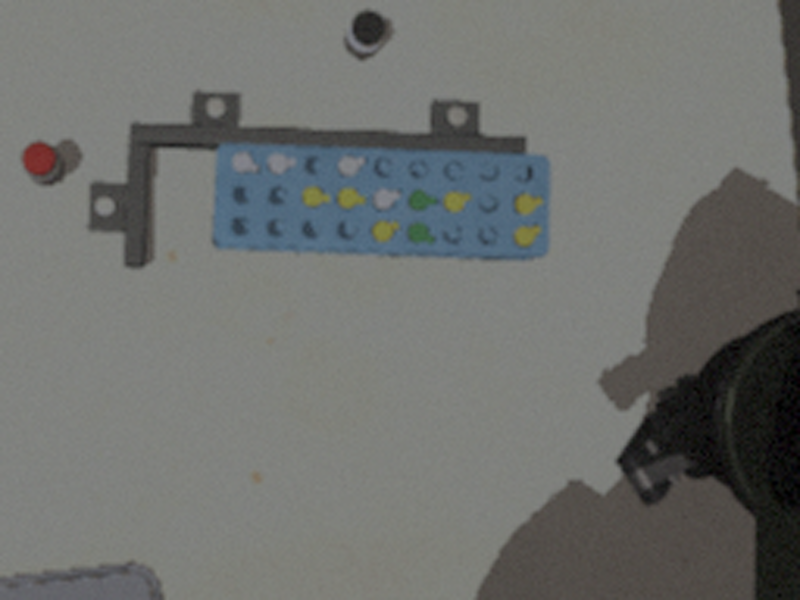

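Flush along the fence: rack yaw -2.1°, centre (0.616,-0.220), about 38 mm still to slide along it. Now I'll turn the shut fingers so a finger side faces the rack's right end.

Emit:
{"method": "carry_out", "body": {"commands": [[0,0,0,0,0,-7.9,255],[0,0,0,0,0,-7.9,255],[0,0,0,0,0,-7.9,255],[0,0,0,0,0,-7.9,255],[0,0,0,0,0,-7.9,255],[0,0,0,0,0,-7.9,255],[0,0,0,0,0,-7.9,255],[0,0,0,0,0,0,255]]}}

```text
clock: 7.6
ee_pos: [0.5015, -0.3588, 0.1222]
ee_rot: [0.0, 0.723, 0.691, 0.0]
ft_force: [0.4, 0.2, -0.1]
gripper_width: 0.0002
```

Emit:
{"method": "carry_out", "body": {"commands": [[0,0.03,0,0,0,0,255],[0,0.04,0,0,0,0,255],[0,0.03,0.01,0,0,0.7,255],[0,0.01,0.03,0,0,0,255],[0,0,0.035,0,0,0,255],[0,0,0.025,0,0,0,255],[0,0,0.012,0,0,0,255],[0,0,0,0,0,0,255]]}}

```text
clock: 8.4
ee_pos: [0.6107, -0.3636, 0.0089]
ee_rot: [-0.001, 0.729, 0.685, -0.0]
ft_force: [0.4, 0.6, 0.5]
gripper_width: 0.0001
```

```bash
python3 both.py g
```

```text
8.5 [ 0.6119 -0.3644  0.0115] [-0.96908802  0.79643644  0.41020156]
```

View pics/g.png

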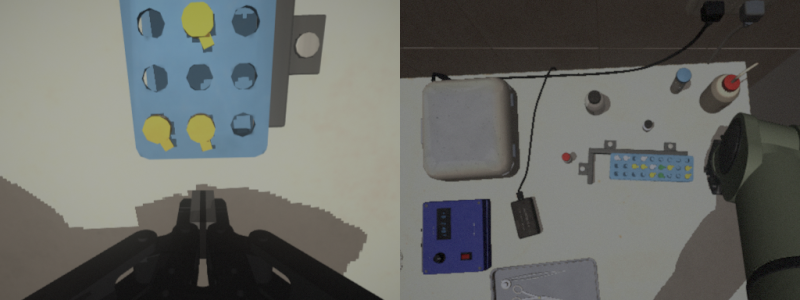

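The shut fingers are centred on the end wall (columns ~200–203), with about 35 mm of gap. Now pushing along the fence.

Emit:
{"method": "carry_out", "body": {"commands": [[0.012,0,0,0,0,-1.6,255],[0.012,0,0,0,0,0,255],[0.008,0,0,0,0,0,255],[0.008,0,0,0,0,0,255],[0.008,0,0,0,0,0,255],[0.008,0,0,0,0,0,255],[0.006,0,0,0,0,0,255],[0,0,0,0,0,0,255]]}}

```text
clock: 9.3
ee_pos: [0.6137, -0.3008, 0.0102]
ee_rot: [-0.0, 0.718, 0.696, 0.0]
ft_force: [0.4, 0.6, 0.3]
gripper_width: -0.0
```

Emit:
{"method": "carry_out", "body": {"commands": [[0.003,0,0,0,0,0,255],[0.002,0,0,0,0,0,255]]}}

```text
clock: 9.5
ee_pos: [0.6135, -0.2972, 0.0101]
ee_rot: [-0.0, 0.718, 0.696, -0.0]
ft_force: [-0.9, -1.0, -0.5]
gripper_width: -0.0003
```

Emit:
{"method": "carry_out", "body": {"commands": [[0.002,0,0,0,0,0,255],[0.001,0,0,0,0,0,255]]}}

```text
clock: 9.7
ee_pos: [0.6137, -0.2941, 0.0101]
ee_rot: [-0.0, 0.718, 0.696, -0.0]
ft_force: [-0.1, -0.7, -0.6]
gripper_width: -0.0
```

```bash
python3 both.py h
```

```text
9.8 [ 0.6137 -0.294   0.0102] [ 0.15301023 -0.52517395 -0.21530323]
```

View pics/h.png

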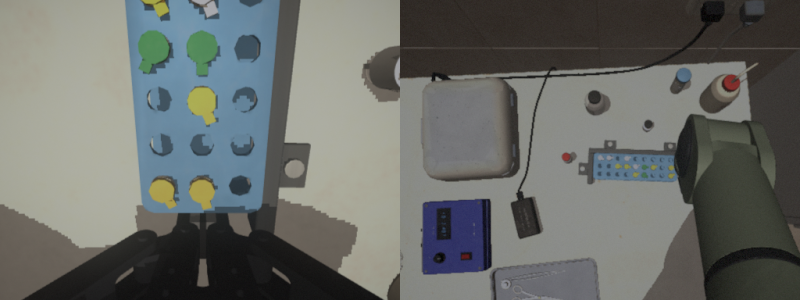

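The rack has slid and is still along the fence. Next, inch forward until the stop takes the load.

Emit:
{"method": "carry_out", "body": {"commands": [[0.001,0,0,0,0,0,255],[0.001,0,0,0,0,0,255]]}}

```text
clock: 10.0
ee_pos: [0.6138, -0.2923, 0.0102]
ee_rot: [-0.0, 0.718, 0.696, -0.0]
ft_force: [-0.4, -1.7, -1.4]
gripper_width: -0.0001
```

Emit:
{"method": "carry_out", "body": {"commands": [[0.001,0,0,0,0,0,255],[0.001,0,0,0,0,0,255]]}}

```text
clock: 10.2
ee_pos: [0.6136, -0.2919, 0.0105]
ee_rot: [0.001, 0.718, 0.696, -0.001]
ft_force: [-1.1, -11.4, 0.2]
gripper_width: 0.0001
```

Emit:
{"method": "carry_out", "body": {"commands": [[0.001,0,0,0,0,0,255],[0,0,0,0,0,0,255]]}}

```text
clock: 10.4
ee_pos: [0.6135, -0.2919, 0.0107]
ee_rot: [0.001, 0.719, 0.695, -0.001]
ft_force: [-0.9, -13.1, 1.0]
gripper_width: 0.0003
```

It stopped at y=-0.292 with 13 N. Back off and check.

Emit:
{"method": "carry_out", "body": {"commands": [[-0.004,0,0,0,0,0,255],[-0.015,0,0,0,0,0,255],[-0.02,0,0,0,0,0,255],[-0.01,0,-0.03,0,0,0,255],[-0.02,-0.03,-0.04,0,0,8,255],[-0.02,-0.04,-0.03,0,0,8,255],[-0.01,-0.04,-0.02,0,0,8,255],[0,-0.02,0,0,0,8,255]]}}

```text
clock: 11.2
ee_pos: [0.4821, -0.3596, 0.128]
ee_rot: [0.002, 0.885, 0.467, 0.0]
ft_force: [1.4, -0.8, -0.7]
gripper_width: 0.0001
```

```bash
python3 meas.py | head -5; python3 -c "
from h import *
s=robot.read_state();print(s['ee_pos'],s['ee_rot'])
a=cams.grab_frame('top')['pixels'][180:280,230:400];b=cams.grab_frame('side')['pixels'][170:270,170:340]
cv2.imwrite('pics/i.png',np.vstack([cv2.resize(x,(510,300),interpolation=cv2.INTER_CUBIC) for x in (a,b)]))"
```

```text
rack [ 0.6164 -0.1784] yaw -2.01 [0.061  0.1972]
[[ 0.589 -0.079]
 [ 0.65  -0.081]
 [ 0.643 -0.278]
 [ 0.582 -0.276]]
[ 0.48068015 -0.35738904  0.12691255] [ 3.44103018e-04  8.86497385e-01  4.62733369e-01 -3.10963430e-04]
```

View pics/i.png

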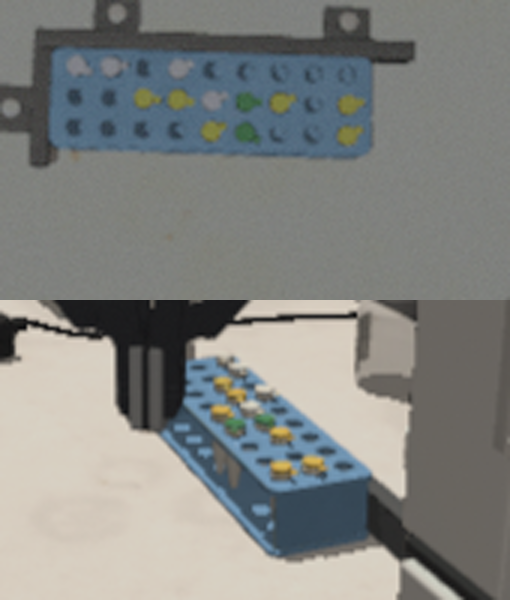

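It looks docked: centre (0.616,-0.178), yaw -2.0°, against both faces. There may be up to ~1 mm slack at the fence, so I'll press the long side once more, gently, with the open fingers.

Emit:
{"method": "carry_out", "body": {"commands": [[0,0,0,0,0,8.2,0],[0,0,0,0,0,8.2,0],[0,0,0,0,0,8.2,0],[0,0,0,0,0,8.2,0],[0,0,0,0,0,8.2,0],[0,0,0,0,0,8.2,0],[0,0,0,0,0,8.0,0],[0,0,0,0,0,0,0]]}}

```text
clock: 12.15
ee_pos: [0.4859, -0.3564, 0.1248]
ee_rot: [-0.0, 1.0, -0.008, -0.0]
ft_force: [-0.1, -0.3, 0.4]
gripper_width: 0.0856
```

Emit:
{"method": "carry_out", "body": {"commands": [[0.01,-0.03,0,0,0,0,0],[0.01,-0.03,0,0,0,0,0],[0.01,-0.03,0,0,0,0,0],[0.01,-0.03,0,0,0,0,0],[0.008,-0.03,0,0,0,0,0],[0,-0.027,0,0,0,0,0],[0,0,0,0,0,0,0]]}}

```text
clock: 12.85
ee_pos: [0.5373, -0.1763, 0.1249]
ee_rot: [-0.001, 1.0, -0.003, -0.0]
ft_force: [-0.1, -0.4, -0.7]
gripper_width: 0.0856
```

Emit:
{"method": "carry_out", "body": {"commands": [[0,0,0.03,0,0,1.6,0],[0,0,0.035,0,0,0,0],[0,0,0.03,0,0,0,0],[0,0,0.02,0,0,0,0],[0,0,0.013,0,0,0,0],[0.01,0,0,0,0,0,0],[0.01,0,0,0,0,0,0],[0.008,0,0,0,0,0,0]]}}

```text
clock: 13.65
ee_pos: [0.5663, -0.1818, -0.0015]
ee_rot: [0.0, 1.0, -0.022, 0.001]
ft_force: [-0.5, 0.2, 0.0]
gripper_width: 0.0856
```

Emit:
{"method": "carry_out", "body": {"commands": [[0.004,0,0,0,0,0,0],[0.002,0,0,0,0,0,0],[0.001,0,0,0,0,0,0]]}}

```text
clock: 13.95
ee_pos: [0.5713, -0.1819, -0.0024]
ee_rot: [0.0, 1.0, -0.023, 0.0]
ft_force: [0.1, 0.2, -0.5]
gripper_width: 0.0853
```

Emit:
{"method": "carry_out", "body": {"commands": [[0.002,0,0,0,0,-0.6,0],[0.001,0,0,0,0,0,0],[0,0,0,0,0,0,0]]}}

```text
clock: 14.25
ee_pos: [0.5741, -0.1821, -0.0027]
ee_rot: [-0.0, 1.0, -0.017, -0.0]
ft_force: [0.0, -0.0, 0.9]
gripper_width: 0.0856
```

Emit:
{"method": "carry_out", "body": {"commands": [[0.001,0,0,0,0,0,0],[0.001,0,0,0,0,0,0]]}}

```text
clock: 14.45
ee_pos: [0.5758, -0.1821, -0.0028]
ee_rot: [-0.0, 1.0, -0.018, -0.0]
ft_force: [-2.9, 0.4, 2.2]
gripper_width: 0.0854
```

Emit:
{"method": "carry_out", "body": {"commands": [[0.001,0,0,0,0,0,0],[0,0,0,0,0,0,0]]}}

```text
clock: 14.65
ee_pos: [0.576, -0.1821, -0.0029]
ee_rot: [-0.0, 1.0, -0.018, -0.001]
ft_force: [-7.8, 0.8, 5.6]
gripper_width: 0.0857
```

It contacts at x=0.576, exactly where a flush rack should be. Now retreat straight back, lift, and do the last check.

Emit:
{"method": "carry_out", "body": {"commands": [[0.001,0,0,0,0,0,0],[-0.005,0,0,0,0,0,0],[-0.015,0,0,0,0,0,0],[-0.02,0,-0.01,0,0,0,0],[-0.01,0.02,-0.04,0,0,0,0],[-0.03,0.04,-0.04,0,0,0,0],[-0.03,0.045,-0.03,0,0,0,0],[-0.01,0.045,0,0,0,0,0]]}}

```text
clock: 15.45
ee_pos: [0.4655, -0.3122, 0.1061]
ee_rot: [0.001, 1.0, -0.017, 0.002]
ft_force: [2.1, 0.0, -0.4]
gripper_width: 0.0852
```

Emit:
{"method": "carry_out", "body": {"commands": [[-0.01,0.045,0,0,0,0,0],[-0.01,0.04,0,0,0,0,0],[0,0,0,0,0,0,0]]}}

```text
clock: 15.75
ee_pos: [0.4399, -0.4012, 0.103]
ee_rot: [0.002, 1.0, -0.021, -0.0]
ft_force: [0.4, -0.0, 0.2]
gripper_width: 0.0852
```

```bash
python3 meas.py | head -5; python3 look.py j; python3 -c "
from h import *
a=cams.grab_frame('top')['pixels'][100:280,190:430]
cv2.imwrite('pics/k.png',cv2.resize(a,(800,600),interpolation=cv2.INTER_CUBIC))"
```

```text
rack [ 0.6177 -0.1786] yaw -2.31 [0.0611 0.1966]
[[ 0.591 -0.079]
 [ 0.652 -0.082]
 [ 0.644 -0.278]
 [ 0.583 -0.276]]
top rack_center 0.73 [299.8 214.2] [ 0.617 -0.18   0.02 ]
top dock 0.64 [247.5 199. ] [ 0.649 -0.08   0.   ]
top red_vial_center 0.53 [250.6 129.9] [ 0.78  -0.086  0.025]
top red_vial_center 0.43 [211.  199.5] [ 0.645 -0.012  0.025]
top black_vial_center 0.5 [315.2 160.8] [ 0.719 -0.21   0.025]
top reagent_bottle_center 0.64 [248.1 129.3] [ 0.775 -0.082  0.047]
side rack_center 0.81 [256.7 219.6] [ 0.618 -0.193  0.02 ]
side red_vial_center 0.6 [225.7 188.1] [ 0.623 -0.037  0.026]
side reagent_bottle_center 0.81 [300.6 177.4] [ 0.771 -0.09   0.047]
16.4 [ 0.443  -0.395   0.1028] [ 0.      0.9999 -0.0173  0.    ] [-0.4174017  -0.86612462 -0.1635628 ] 0.08524624460309202
```

View pics/k.png

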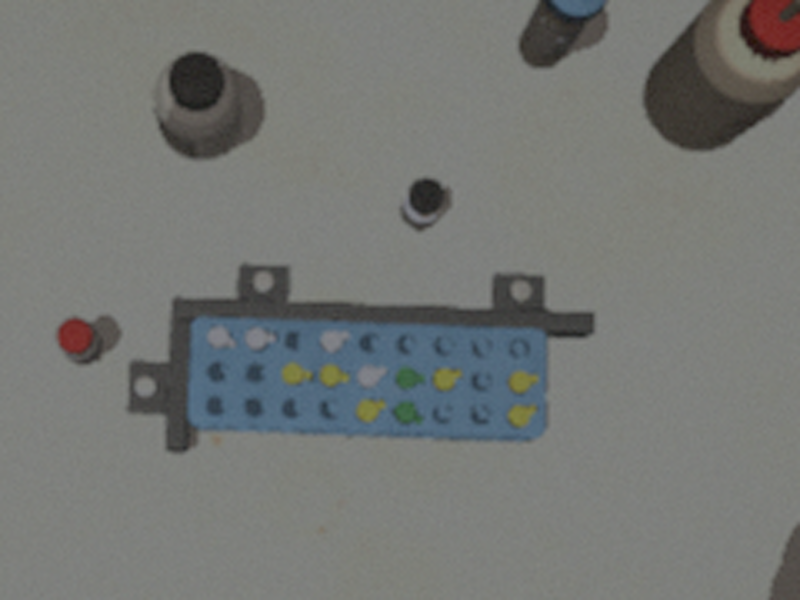

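The rack lies along the fence (row ~315) and against the stop (column ~190). The vials and bottle stand where they were.

```bash
python3 -c "
from station import job
print(job.hand_in())"
```

```text
the job is handed in; nothing more can be done
None
```

The blue rack is in the corner of the bracket, and I handed the job in at about 16.5 s of the 45 s allowed. I only pushed it:

1. **Swing to the fence:** the open fingers pushed the near long side until the rack lay flush, peaking at about 22 N.
2. **Slide to the stop:** the shut fingers pushed the right end along the fence until the end stop took about 13 N.
3. **Second press:** one more light push on the long side, about 8 N at the last reading, closed roughly 1 mm of slack at the fence.

**Last checks:**
- **Position:** the rack centre measured (0.618, -0.179) m against an expected (0.617, -0.180) m. Its yaw was -2.3°, against about -2° for the bracket, which I estimated from the picture to within a few tenths of a degree.
- **End stop:** the centre's y was the same before and after the second press to within 0.2 mm, so the end stayed against the stop.
- **Other items:** the vials and bottle look undisturbed in the final picture, and the arm was clear of everything.

**Disagreements:** the networks were inconsistent on a few points. The side-camera rack centre was about 14 mm off in y, and the best red-vial match in the top view was really the bottle. I relied on the picture and the top-view fit instead.

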